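Open the bar clamp after a glue-up

ROBOT

A 6-joint arm with a two-finger parallel gripper is mounted at the origin on the work surface. World frame = base frame: x ahead of the robot, y to its left, z up, the work surface at z = 0. Lengths are in mm, angles in rad, forces in N, time in s.
With the tool pointing down it reaches from about 350 to 925 mm from the base axis. Payload 6.4 kg.
Tool frame: the origin (TCP) lies on the front face of the gripper's body, between the roots of the fingers; the fingertips stand tips_ahead ahead of it and the grasp point (between the pads) lies 78 mm ahead of it (tips_ahead is the distance from the TCP to the fingertips, in mm); z points along the fingers, y is the line along which they close (so a half turn about z gives the same grasp; the last joint's range is limited). The gripper opens to 94 mm and grips with 3 to 60 N. Pads are 16 mm wide; open, the fingers measure 119 mm over their backs; the gripper's body (75 mm by 177 mm) begins 78 mm behind the grasp point.
Start: joints at [-1.505, 0.245, 1.558, -0, 1.339, -0.174], TCP at [154.385, -631.411, 302.655] pointing down, gripper open.
Joint ranges: [-3.13, 3.13], [-1.02, 2.26], [0.13, 2.54], [-0.95, 4.09], [0.21, 2.88], [-2.74, 2.74]. Speed limits (rad/s): [2.57, 2.57, 3.14, 3.14, 3.14, 3.14].

INTERFACE

Orientations are given as a rotation vector (axis times angle).
In Python, from bench import * gives the robot as it stands.
- The arm moves only by the tool carry_out, never from a script. Its arguments are lists of equal length, an entry for each row: "translation": the shift along the tool's x, y, z in mm, a list of three; "turn": the turn about the tool's z in rad. In form: {"translation": [[tx, ty, tz], ...], "turn": [turn, ...]}. A call has 1 to 8 rows; each row is the pose to reach, as a shift and turn from the pose commanded when the call began, along the tool's axes at that moment; what a row does not reach only later rows make up. A row lasts 1/12 s, in which the tool goes at most 41.7 mm and 7.16 degrees, less where a joint would pass 70% of its speed; a pose out of reach is approached as far as the arm can. A call with a gripper value outside its range is refused whole. "jaw" is the finger opening in mm, from 0 to 94, set as the call begins (left out, the last holds). The fingers move at their own pace and stop on an object; "grip_force" is the grip in N (left out, the last holds). Time passes only in rows, so rows that repeat a pose let the fingers close. It gives the time, the measured TCP pose, the force, the opening and the grip force at its end, in the units of the state.
- get_obs(): the state, without advancing time (a new reading comes with each control period).
- snapshot(name): name is "side" or "top" or "wrist"; returns (picture, depth): 384x512x3 uint8, blue, green, red; 384x512 float32, mm along the optical axis (not along the pixel's ray), 0 where there is no reading.
- get_calibration(name): a dict with "fx", "fy", "cx", "cy" (pixels), "k1" (the pictures are not rectified: a ray, as slopes to the right and down, at radius r is drawn at 1 + k1 r^2 times it, then the intrinsics apply), "world_to_cam" (4x4, takes a point from world to camera coordinates); the wrist camera has in their place "mount" (4x4, takes a point from camera to tool coordinates, whose origin is the TCP and whose axes are the flange's). Camera axes: x right, y up, looking along -z (the intrinsics and any distortion apply to the point x, -y, -z); pixel columns grow to the right and rows downward; lengths in mm; the calibration is good to about 2 mm. A picture is of the moment at which its call begins: read the wrist's pose just before it. get_calibration takes no time and is no camera call.
- close_job(): hands the job in; it is judged then, once.
The state is a dict: "time": time; "qpos": joint angles; "qd": joint speeds; "joint_torque": joint torques, N m; "position": TCP position; "eef_rot": TCP orientation; "wrist_force": force on the tool from outside, world axes, zero at the start; "ft_torque": the same for the moment, N m; "finger_gap": finger opening in mm; "grasp_force": force on a finger pad.
Only numpy, scipy, OpenCV 4.12 (cv2) and the standard library are available. Lean on these libraries where they do the work, as an engineer would, in place of code of your own. Each camera call takes 0.05 s, during which the arm holds its last target. There are 200 camera calls.

TASK

The glue on the small panel is dry and the clamp's screw has been backed off. Open the clamp for the next job: with the fingertips press down the red ratchet release lever on the sliding jaw and, keeping it pressed, push the jaw back along its bar, away from the panel, right up to the stop pin; then let go so that the lever springs up, and move clear. Nothing is to be grasped or lifted: leave the panel and the things lying about where they are.

Things in the scene. Friction and masses are not known exactly. Their poses are not given: they have to be found in the camera images.
- clamp: Fixture screwed to the bench, level: plywood board 260 (own x) x 480 (own y) x 18 mm with saddles carrying an aluminium bar 18 mm wide along own y, y = -250 to 200 mm. Origin: on the bench (z = 0) under the bar; own z up. From -y to +y: blue head with screw (y -270 to -205, 102 high), panel, blue sliding jaw, stop pin, tail saddle (y 170 to 194, 54 high). Own +y is the opening direction.
- stop_pin (a point): Centre of the dark steel cross pin, 8 mm thick and 44 mm long, through the bar near its tail end, 46 mm above the bench, 149 mm from the clamp's origin along its +y. The jaw's cheeks come to rest on it.
- jaw (a joint): Sliding jaw's place along the bar (m), growing along the clamp's +y, away from the panel: 0 nearly shut, 0.140 hard against the stop pin; starts at 0 to 0.030. Friction about 4 N. The bar's top has ratchet teeth 3.5 mm high, 12 mm apart: the jaw can move toward the panel, but pushed back it locks within 12 mm unless the release is pressed.
- jaw_top (a point): Middle of the top of the sliding jaw's blue upright, 108 mm above the bench, 10 mm behind its rubber face. The upright is 42 mm wide and 18 mm thick along the bar; the jaw's cheeks behind it straddle the bar, 43 mm wide overall, only 58 mm above the bench, and reach 75 mm back from the face.
- release (a joint): Tilt of the red release lever (rad): 0 sprung up, 0.32 fully pressed. Pressing its tail (+y) end down turns it about a pin across the jaw, 36 mm behind the jaw's face, 53.5 mm above the bench. The pawl is clear of the teeth from about 0.16; with the pawl on a tooth it may read up to 0.16 unpressed. A spring returns it; pressing takes 3 N at first to 10 N fully down.
- release_pad (a point): Where to press: middle of the red lever's ribbed top, 62 mm behind the jaw's face, about 75 mm above the bench when up. The pad is 34 mm wide, 50 long; up, it rises 0.32 rad toward the tail; fully pressed, its top is level 66 mm above the bench. Fingertip ends held 66 to 70 mm above the bench keep the ratchet clear. The upright's back is 44 mm away on the panel side. Moves with lever and jaw.
- release_lip (a point): Top middle of the upturned lip, 34 mm wide, 12 mm high and 4 mm thick, at the red lever's tail end, about 94 mm above the bench when up; its panel-side edge is then 15 mm further along the clamp's +y than point release_pad. Fingertips pressing the pad can push the jaw back against the lip's panel side. Moves with the lever.
- panel: The glued panel: three wooden strips in different browns, 180 mm (across the bar) by 110 mm (along the bar) by 22 mm thick, loose, lying flat on the bar and the head saddle between head and sliding jaw; origin at the centre of its underside, 54 mm above the bench. To be left alone.
- tape: Yellow tape measure standing on the board to the -x side of the bar, 36 x 70 x 62 mm high; origin at the centre of its underside. To be left alone.
- offcut: Pale wooden offcut on the board to the -x side of the bar, 45 x 75 x 22 mm; origin at the centre of its underside. To be left alone.
- square: Try square lying on the board to the +x side of the bar: dark wooden stock 75 x 18 x 16 mm with a steel blade reaching 135 mm, 9.5 mm high; origin on the board under the middle of its 144 mm length. To be left alone.
- glue: Yellow glue bottle with an orange cap, 64 mm across, 180 mm tall, standing on the bench; origin at the centre of its underside. To be left alone.
- screws: Glass jar with a steel lid, 68 mm across, 75 mm tall, on the bench; origin at the centre of its underside. To be left alone.
- mug: Black mug, 80 mm across, 110 mm tall, on the bench; origin at the centre of its underside. To be left alone.
- hammer: Hammer with a wooden handle, 300 mm, lying on the bench; origin at the middle of its underside. To be left alone.

How it is judged (in metres and radians):
On the way, in this order (a step that is already met when the one before it is completed fails the run):
1. the release lever is pressed until the pawl is clear, the jaw still within 15 mm of where it started (value of joint release above 0.17 rad and distance of jaw_top from where it was at the start of the episode below 0.015 m), for 0.1 s.
2. the jaw is pushed back to the stop pin (within 4 mm) with the release lever pressed (value of joint jaw above 0.136 m and value of joint release above 0.12 rad), for 0.1 s.
At the end, for the whole second after the job is handed in: the sliding jaw stands within 4 mm of the stop pin (joint above 0.136), the release lever has sprung back up (below 0.12 rad) and the panel lies at rest within 10 mm of where it was (value of joint jaw above 0.136 m and value of joint release below 0.12 rad and distance of panel from where it was at the start of the episode below 0.01 m and linear speed of panel below 0.02 m/s); the robot touches nothing.
It fails at once if the panel is shifted by more than 10 mm, lifted or tipped (distance of panel from where it was at the start of the episode above 0.01 m or angle between panel's own z axis and vertical above 0.08 rad).
It fails at once if a thing lying about is shifted by more than 20 mm or lifted (distance of any of tape, offcut, square, glue, screws, mug, hammer from where it was at the start of the episode above 0.02 m).
It also fails if it takes over 35 s, if anything falls off the work surface, if the arm or the gripper's body presses on something with over 40 N, if the wrist force passes 120 N, or if a joint passes its speed limit or range.

## Working session

There is one attempt and no reset: what is moved stays moved. The work goes in short steps, Python scripts to look and compute and a tool call to move; the robot and the scene stay as the last step left them, time stands still between calls to the robot, and variables do not carry over. Pictures are saved under pics/ and viewed, at most 10 in all, crops included, and the job is handed in when it is done.

Besides the shell and the picture viewer there is one more tool, called after ">>>" in YAML: its name, and indented under it one key for each argument. carry_out: Moves the arm, as the interface text tells. Its arguments: {"type":"object","properties":{"translation":{"type":"array","items":{"type":"array","items":{"type":"number"}}},"turn":{"type":"array","items":{"type":"number"}},"jaw":{"type":"number"},"grip_force":{"type":"number"}},"required":["translation","turn"]}

```bash
mkdir -p pics; cat > h.py <<'E'
from bench import *
import numpy as np, cv2
from scipy.spatial.transform import Rotation as R
def pts(name,d,c=None):
    # world points for every pixel from depth
    o=get_obs() if name=="wrist" else None
    c=c or get_calibration(name)
    h,w=d.shape; u,v=np.meshgrid(np.arange(w),np.arange(h))
    K=np.array([[c["fx"],0,c["cx"]],[0,c["fy"],c["cy"]],[0,0,1.]])
    p=cv2.undistortPoints(np.stack([u,v],-1).reshape(-1,1,2).astype(float),K,np.array([c["k1"],0,0,0.])).reshape(h,w,2)
    P=np.stack([p[...,0]*d,-p[...,1]*d,-d,np.ones_like(d)],-1)
    if name=="wrist":
        T=np.eye(4);T[:3,:3]=R.from_rotvec(o["eef_rot"]).as_matrix();T[:3,3]=o["position"]
        M=T@np.array(c["mount"])
    else: M=np.linalg.inv(np.array(c["world_to_cam"]))
    return (P@M.T)[...,:3]
E
python3 - <<'E'
from h import *
print(get_obs())
for n in("top","side"):
    b,d=snapshot(n); cv2.imwrite(f"pics/{n}0.png",b); np.save(n+"0.npy",d)
    P=pts(n,d)
    hsv=cv2.cvtColor(b,cv2.COLOR_BGR2HSV)
    for nm,m in(("red",((hsv[...,0]<6)|(hsv[...,0]>174))&(hsv[...,1]>150)&(hsv[...,2]>60)),("blue",(hsv[...,0]>100)&(hsv[...,0]<125)&(hsv[...,1]>120))):
        k,l,s,c=cv2.connectedComponentsWithStats(m.astype(np.uint8))
        for i in range(1,k):
            if s[i,4]>25:
                q=P[(l==i)&(d>0)]; print(n,nm,s[i],c[i].round(),np.median(q,0).round(),q.max(0).round(),q.min(0).round())
E
```

```text
{'time': 0.0, 'qpos': array([-1.50507938e+00,  2.45828407e-01,  1.55900033e+00, -3.04485272e-06,
        1.33870641e+00, -1.74069742e-01]), 'qd': array([ 0.00029794,  0.00017406,  0.00025288,  0.00080024, -0.00118601,
       -0.00100897]), 'joint_torque': array([-7.67328420e-04, -4.15831769e+01, -3.14603698e+01,  6.84817834e-02,
        3.32000444e-02, -1.29463351e-04]), 'position': array([ 154.36852858, -630.97416046,  301.54337888]), 'eef_rot': array([-3.11711440e+00, -3.75523409e-01, -1.60479083e-04]), 'wrist_force': array([-0.78543937,  0.08137142, -0.42804481]), 'ft_torque': array([ 0.00704772, -0.04816784,  0.05120525]), 'grasp_force': 0.0, 'finger_gap': 94.04836463156151}
top red [174  69  39  32 398] [192.  86.] [959. 196.  65.] [1050.  281.   95.] [928. 111.  -6.]
top red [ 433  116   16  103 1070] [440. 169.] [ 612. -820.   78.] [ 821. -812.  153.] [ 411. -827.    9.]
top red [213 171  14  12  88] [219. 177.] [597.  86.  75.] [618. 109.  96.] [576.  58.  60.]
top blue [321  67  39  29 275] [341.  81.] [ 994. -427.   77.] [1046. -339.  101.] [ 925. -499.   22.]
top blue [241
[... 535 characters left out ...]
941. 195.  60.] [1746.  270.   90.] [ 926. -287. -739.]
side red [204 216  18  11 104] [212. 221.] [596.  97.  76.] [620. 116.  96.] [573.  66.  54.]
side blue [ 443   38   44   46 1405] [468.  62.] [ -168. -1616.   -89.] [ 55. -58. 675.] [ -259. -1900.  -211.]
side blue [434  92  35   9  56] [451.  96.] [ -151. -1878.  -465.] [  -46. -1852.  -454.] [ -263. -1903.  -482.]
side blue [155  97  25  25 170] [164. 112.] [1038. -384.   76.] [1048. -333.   89.] [ 935. -482.   40.]
side blue [ 107  142   51   50 1347] [133. 168.] [968. -55.  54.] [1.756e+03 1.000e+00 9.000e+01] [  926. -1031.  -746.]
side blue [260 177  12  21 164] [266. 186.] [ 489. -105.   85.] [515. -89. 106.] [ 473. -125.   35.]
```

View pics/top0.png

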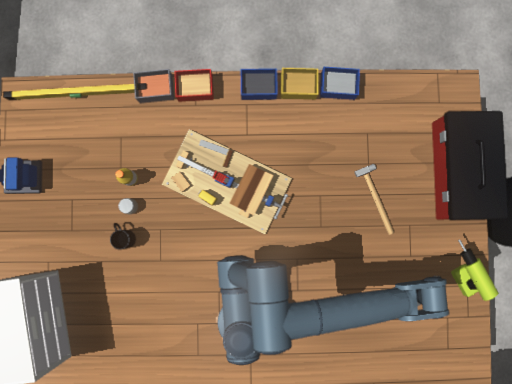

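View pics/side0.png

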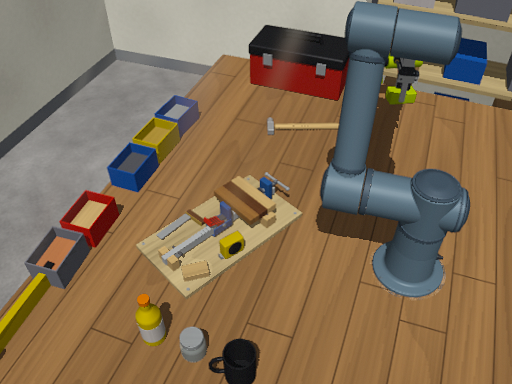

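The top view shows the clamp board, with the head at about (269,200), the red lever at (219,177) and the bar's tail at about (180,157). The side view agrees, with the lever at (212,221) and the loose things well clear of it. The lever is near world (597, 90, 76), and +y points along roughly (0.45, 0.89). I'll move over it and measure from close by.

```bash
cat >> h.py <<'E'
def go(target,yaw=None):
    o=get_obs(); M=R.from_rotvec(o["eef_rot"]).as_matrix()
    y0=np.arctan2(M[1,0],M[0,0])
    print("pos",o["position"].round(1),"yaw",y0.round(4),"t",o["time"],"shift",(M.T@(np.array(target)-o["position"])).round(1),"turn",None if yaw is None else round(-(yaw-y0),4),"F",o["wrist_force"].round(1))
E
python3 - <<'E'
from h import *
print(get_calibration("wrist"))
go([570,40,300],1.107)
E
```

```text
{'fx': 317.52277446918936, 'fy': 317.52277446918936, 'cx': 255.76620820247248, 'cy': 196.99660712257838, 'k1': 0.002091094464118825, 'mount': array([[ 1.56795074e-05,  9.58990649e-01,  2.83437709e-01,
         8.38026122e+01],
       [ 9.99999516e-01, -2.93792162e-04,  9.38705145e-04,
        -1.13613762e-01],
       [ 9.83481234e-04,  2.83437557e-01, -9.58990190e-01,
        -8.05470120e+01],
       [ 0.00000000e+00,  0.00000000e+00,  0.00000000e+00,
         1.00000000e+00]])}
pos [ 154.3 -631.   301.7] yaw 0.2398 t 0.1 shift [ 563.1 -553.1    2.8] turn -0.8672 F [0.6 0.2 0.2]
```

>>> carry_out:
  translation:
    - [28, -28, 0]
    - [56, -55, 0]
    - [84, -83, 0]
    - [112, -110, 0]
    - [140, -138, 0]
    - [168, -165, 0]
    - [196, -193, 0]
    - [224, -220, 0]
  turn: [0, 0, 0, 0, 0, 0, 0, 0]
  jaw: 0

```text
time: 0.77
position: [320.2, -362.5, 302.2]
eef_rot: [-3.119, -0.375, 0.0]
wrist_force: [0.4, -0.3, 0.5]
finger_gap: 44.2
grasp_force: 0.0
```

>>> carry_out:
  translation:
    - [28, -28, 0]
    - [56, -55, 0]
    - [84, -83, 0]
    - [112, -110, 0]
    - [140, -138, 0]
    - [168, -165, 0]
    - [196, -193, 0]
    - [224, -220, 0]
  turn: [0, 0, 0, 0, 0, 0, 0, 0]

```text
time: 1.43
position: [485.5, -95.5, 302.4]
eef_rot: [-3.119, -0.376, 0.0]
wrist_force: [0.0, -0.1, -0.2]
finger_gap: 0.4
grasp_force: 0.0
```

>>> carry_out:
  translation:
    - [23, -23, 0]
    - [46, -45, 0]
    - [69, -68, 0]
    - [92, -90, 0]
    - [115, -113, 0]
    - [115, -113, 0]
    - [115, -113, 0]
    - [115, -113, 0]
  turn: [-0.11, -0.22, -0.33, -0.44, -0.55, -0.66, -0.77, -0.867]

```text
time: 2.1
position: [569.9, 40.3, 302.0]
eef_rot: [-2.667, -1.66, 0.002]
wrist_force: [0.6, -1.0, -0.1]
finger_gap: -0.1
grasp_force: 0.0
```

```bash
python3 - <<'E'
from h import *
print(get_obs()["qd"].round(3)); go([570,40,300],1.107)
o=get_obs(); b,d=snapshot("wrist"); cv2.imwrite("pics/w0.png",b); np.savez("w0.npz",b=b,d=d,p=o["position"],r=o["eef_rot"])
P=pts("wrist",d); hsv=cv2.cvtColor(b,cv2.COLOR_BGR2HSV)
for nm,m in(("red",((hsv[...,0]<6)|(hsv[...,0]>174))&(hsv[...,1]>150)&(hsv[...,2]>60)),("blue",(hsv[...,0]>100)&(hsv[...,0]<125)&(hsv[...,1]>120))):
    k,l,s,c=cv2.connectedComponentsWithStats(m.astype(np.uint8))
    for i in range(1,k):
        if s[i,4]>100:
            q=P[(l==i)&(d>0)]; print(nm,s[i],c[i].round(),np.median(q,0).round(1),q.max(0).round(),q.min(0).round())
E
```

```text
[-1.400e-02 -7.000e-03  7.000e-03  1.000e-03  1.000e-03 -1.139e+00]
pos [569.9  40.3 302. ] yaw 1.1135 t 2.1 shift [-0.2  0.2  2. ] turn 0.0065 F [ 0.6 -1.  -0.1]
red [ 245  107   37   59 1631] [263. 132.] [600.8  88.1  73.1] [625. 115.  93.] [571.  45.  24.]
blue [ 241  119   44   83 1327] [262. 183.] [579.4  45.8 103.6] [611. 107. 108.] [559.  27.  24.]
```

View pics/w0.png

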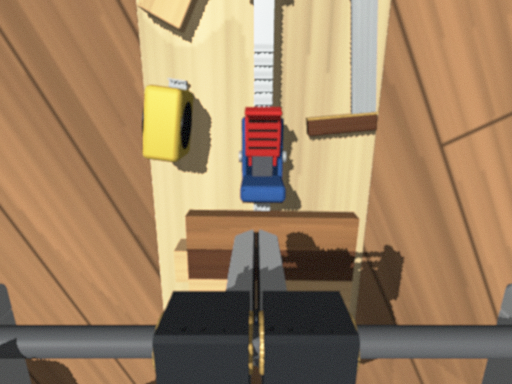

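The wrist view shows the red lever at (263,132) with its lip at row 110, the upright's top at (262,185), the bar running up along column 263, and the closed fingertips at (256,233).

```bash
python3 - <<'E'
from h import *
import h
z=np.load("w0.npz"); b,d=z["b"],z["d"]
h.get_obs=lambda:{"eef_rot":z["r"],"position":z["p"]}
P=pts("wrist",d); hsv=cv2.cvtColor(b,cv2.COLOR_BGR2HSV)
red=((hsv[...,0]<6)|(hsv[...,0]>174))&(hsv[...,1]>150)&(hsv[...,2]>60)
red&=(P[...,2]>60)
blue=(hsv[...,0]>100)&(hsv[...,0]<125)&(hsv[...,1]>120)&(P[...,2]>102)
rows=np.zeros(d.shape,bool); rows[:100,240:290]=1
bar=rows&(P[...,2]>46)&(P[...,2]<62)
for n,m in(("red",red),("top",blue),("bar",bar)): print(n,m.sum(),P[m].mean(0).round(1),P[m].min(0).round(),P[m].max(0).round())
q=P[bar][:,:2].astype(np.float32)
vx,vy,x0,y0=cv2.fitLine(q,cv2.DIST_HUBER,0,.01,.01).ravel()
if vy<0: vx,vy=-vx,-vy
print("bar yaw",np.arctan2(vy,vx)); u=np.array([vx,vy]);n=np.array([-vy,vx]);o=np.array([x0,y0])
for nm,m in(("red",red),("top",blue),("bar",bar)):
    s=(P[m][:,:2]-o)@u;t=(P[m][:,:2]-o)@n
    print(nm,"along",np.percentile(s,[1,50,99]).round(1),"across",np.percentile(t,[1,50,99]).round(1))
s=(P[red][:,:2]-o)@u
for a in np.arange(np.floor(s.min()),s.max(),4):
    k=(s>=a)&(s<a+4)
    if k.sum()>5: print(a,k.sum(),np.median(P[red][k],0).round(1))
print(o,u)
# fingers in tool frame
Rm=R.from_rotvec(z["r"]).as_matrix(); T=(P-z["p"])@Rm
f=(T[...,2]>20)&(T[...,2]<130)&(np.hypot(T[...,0],T[...,1])<40)&(d>0)
print("finger tool z pct",np.percentile(T[f][:,2],[50,95,99,100]), T[f].min(0),T[f].max(0))
E
```

```text
red 1592 [601.1  88.6  76.2] [574.  53.  60.] [625. 115. 382.]
top 718 [578.5  43.  107.3] [559.  28. 102.] [607. 115. 382.]
bar 1875 [634.7 156.4  53.2] [607. 112.  50.] [661. 198.  58.]
bar yaw 1.1184901
red along [-104.5  -75.4  -52.3] across [-15.4   0.4  16.8]
top along [-135.4 -126.6 -119.5] across [-18.1   0.9  20. ]
bar along [-44.1   0.8  41.2] across [-8.6  0.   8.7]
-109.0 15 [596.8  56.2  60.6]
-105.0 24 [588.4  64.3  62. ]
-101.0 70 [590.8  68.2  65.8]
-97.0 132 [592.2  71.1  67.1]
-93.0 115 [594.7  74.6  69. ]
-89.0 135 [595.9  78.6  69.6]
-85.0 112 [597.9  81.9  70.9]
-81.0 136 [599.6  85.6  72.2]
-77.0 113 [601.   88.9  73.4]
-73.0 139 [603.5  92.4  74.8]
-69.0 143 [605.2  95.7  76. ]
-65.0 117 [606.3 100.8  77.4]
-61.0 143 [608.7 103.4  90.4]
-57.0 178 [610.2 107.1  89.3]
-53.0 13 [620.4 104.9  81.3]
-49.0 7 [607.4 115.1 382.5]
[634.7021  156.13548] [0.437041  0.8994416]
finger tool z pct [ 53.65261336  89.48931392  95.71498587 100.3952069 ] [ -7.14135808 -12.27277177  20.76694824] [ 11.29018084  13.00041136 100.3952069 ]
```

```bash
python3 - <<'E'
from h import *
go([601,88,185],1.1185)
E
```

```text
pos [569.8  40.  302. ] yaw 1.1155 t 2.15 shift [ 56.9   7.1 116.9] turn -0.003 F [ 0.   0.3 -0. ]
```

>>> carry_out:
  translation:
    - [28, 4, 10]
    - [57, 7, 30]
    - [57, 7, 60]
    - [57, 7, 90]
    - [57, 7, 110]
    - [57, 7, 110]
    - [57, 7, 110]
  turn: [-0.003, -0.003, -0.003, -0.003, -0.003, -0.003, -0.003]

```text
time: 2.73
position: [601.0, 87.3, 191.6]
eef_rot: [-2.67, -1.652, 0.004]
wrist_force: [1.8, -0.2, 0.6]
finger_gap: 0.4
grasp_force: 0.0
```

```bash
python3 - <<'E'
from h import *
go([601,88,164],1.1185)
o=get_obs(); b,d=snapshot("wrist"); cv2.imwrite("pics/w1.png",b)
b,d=snapshot("side"); cv2.imwrite("pics/s1.png",cv2.resize(b[150:290,140:340],None,fx=4,fy=4,interpolation=cv2.INTER_CUBIC))
E
```

```text
pos [601.   87.3 191.6] yaw 1.1084 t 2.7333 shift [ 0.7 -0.3 27.6] turn -0.0101 F [ 1.8 -0.2  0.6]
```

View pics/w1.png

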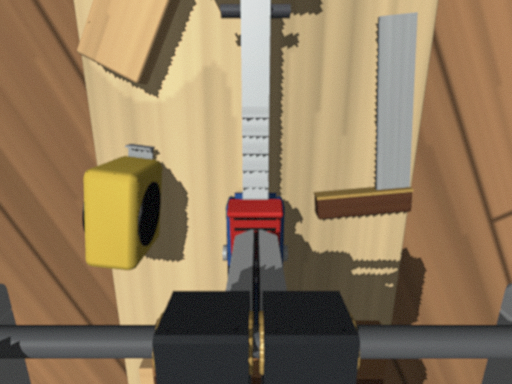

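View pics/s1.png

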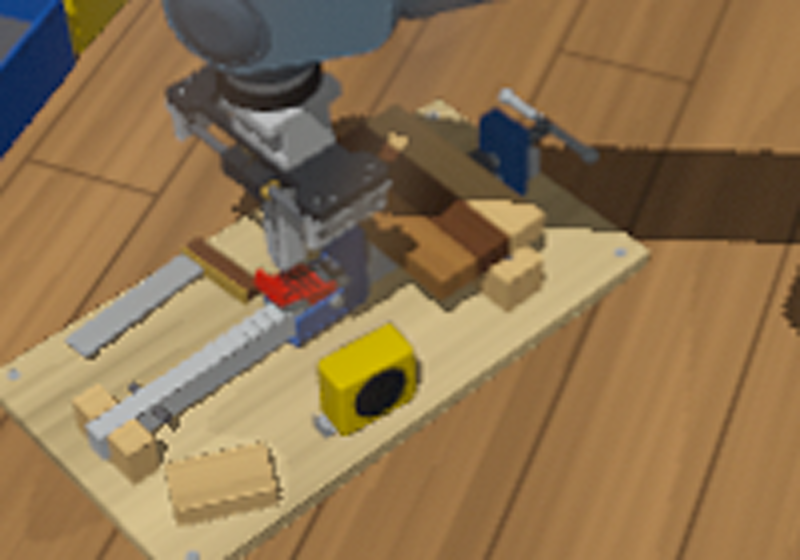

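Both views show the closed tips centred over the red pad (wrist pixel 256,235), behind the upright and clear of the lip. The stop pin is at (256,11). I'll press down gradually and watch the force.

>>> carry_out:
  translation:
    - [0, 0, 6]
    - [0, 0, 12]
    - [0, 0, 17]
    - [0, 0, 20]
    - [0, 0, 20]
  turn: [-0.01, -0.01, -0.01, -0.01, -0.01]

```text
time: 3.25
position: [602.1, 87.5, 172.9]
eef_rot: [2.662, 1.668, 0.002]
wrist_force: [-0.1, 0.7, 4.0]
finger_gap: 0.2
grasp_force: 1.8
```

>>> carry_out:
  translation:
    - [0, 0, 2]
    - [0, 0, 4]
    - [0, 0, 4]
    - [0, 0, 4]
  turn: [0, 0, 0, 0]

```text
time: 3.58
position: [602.5, 87.9, 170.0]
eef_rot: [2.662, 1.668, 0.004]
wrist_force: [-0.1, 2.7, 6.3]
finger_gap: 0.4
grasp_force: 2.8
```

>>> carry_out:
  translation:
    - [0, 0, 1.5]
    - [0, 0, 3]
    - [0, 0, 3]
    - [0, 0, 3]
  turn: [0, 0, 0, 0]

```text
time: 3.92
position: [602.8, 88.1, 167.5]
eef_rot: [2.662, 1.668, 0.006]
wrist_force: [-0.5, 3.8, 8.1]
finger_gap: 0.4
grasp_force: 3.6
```

>>> carry_out:
  translation:
    - [0, 0, 1]
    - [0, 0, 2]
    - [0, 0, 2]
    - [0, 0, 2]
  turn: [0, 0, 0, 0]

```text
time: 4.25
position: [602.8, 88.3, 165.6]
eef_rot: [-2.662, -1.668, -0.006]
wrist_force: [0.3, 4.2, 8.4]
finger_gap: 0.2
grasp_force: 4.1
```

```bash
python3 - <<'E'
from h import *
go([601,88,166],1.1185)
b,d=snapshot("wrist"); P=pts("wrist",d); hsv=cv2.cvtColor(b,cv2.COLOR_BGR2HSV)
red=((hsv[...,0]<6)|(hsv[...,0]>174))&(hsv[...,1]>150)&(hsv[...,2]>60)&(d>0)
o=np.array([634.7,156.1]);u=np.array([.437,.8994]);s=(P[...,:2]-o)@u
for a in range(-80,-40,3):
    k=red&(s>=a)&(s<a+3)
    if k.sum()>5: print(a,k.sum(),np.percentile(P[k][:,2],[10,50,90]).round(1))
E
```

```text
pos [602.8  88.3 165.6] yaw 1.1196 t 4.25 shift [-1.  -1.5 -0.4] turn 0.0011 F [0.3 4.2 8.4]
-80 22 [65.5 66.3 67.4]
-77 30 [65.6 66.2 66.9]
-74 32 [65.7 66.2 67.2]
-71 36 [65.8 66.7 67.9]
-68 112 [66.  66.8 67.6]
-65 208 [66.4 67.  68. ]
-62 183 [66.5 67.7 68.6]
-59 170 [66.9 67.5 68.4]
-53 262 [79.  79.7 80.6]
-50 528 [69.6 75.3 79.9]
```

The depth reading puts the pad at about 66–67.5 mm and nearly level, so the lever is at roughly 0.27 rad. The lip is about 11 mm ahead of the tips. I'll push along +x now.

>>> carry_out:
  translation:
    - [3, 0, 0]
    - [6, 0, 0]
    - [10, 0, 0]
    - [16, 0, 0]
    - [23, 0, 0]
    - [30, 0, 0]
    - [37, 0, 0]
    - [44, 0, 0]
  turn: [0, 0, 0, 0, 0, 0, 0, 0]

```text
time: 4.97
position: [621.5, 126.1, 164.7]
eef_rot: [2.659, 1.667, -0.001]
wrist_force: [-2.0, -4.4, 5.5]
finger_gap: 0.4
grasp_force: 3.0
```

>>> carry_out:
  translation:
    - [7, 0, 0]
    - [14, 0, 0]
    - [21, 0, 0]
    - [28, 0, 0]
    - [35, 0, 0]
    - [42, 0, 0]
    - [49, 0, 0]
    - [56, 0, 0]
  turn: [0, 0, 0, 0, 0, 0, 0, 0]

```text
time: 5.63
position: [646.4, 176.3, 164.9]
eef_rot: [2.659, 1.667, 0.0]
wrist_force: [0.2, -5.6, 5.5]
finger_gap: 0.4
grasp_force: 2.9
```

```bash
python3 - <<'E'
from h import *
go([601,88,166],1.1185)
b,d=snapshot("wrist"); P=pts("wrist",d); hsv=cv2.cvtColor(b,cv2.COLOR_BGR2HSV)
cv2.imwrite("pics/w2.png",b)
red=((hsv[...,0]<6)|(hsv[...,0]>174))&(hsv[...,1]>150)&(hsv[...,2]>60)&(d>0)
o=np.array([634.7,156.1]);u=np.array([.437,.8994]);s=(P[...,:2]-o)@u
print("tip s",(get_obs()["position"][:2]-o)@u)
for a in range(-10,90,3):
    k=red&(s>=a)&(s<a+3)
    if k.sum()>15: print(a,k.sum(),np.percentile(P[k][:,2],[10,50,90]).round(1))
E
```

```text
pos [646.4 176.3 164.9] yaw 1.12 t 5.6333 shift [-99.2  -2.4  -0.9] turn 0.0015 F [ 0.2 -5.6  5.5]
tip s 24.364657424331043
11 17 [64.9 65.2 66.3]
14 20 [65.  65.4 66.1]
17 19 [64.7 65.8 67. ]
20 29 [64.9 66.  66.5]
23 32 [65.3 66.  66.5]
26 32 [65.1 66.  66.7]
29 51 [65.3 66.  67.1]
32 169 [65.5 66.4 67. ]
35 123 [65.6 66.6 67.5]
38 271 [65.9 66.7 67.5]
41 61 [66.1 66.8 67.6]
44 76 [77.9 78.5 79.1]
47 464 [73.3 78.3 79.6]
50 212 [68.5 71.8 75.9]
```

View pics/w2.png

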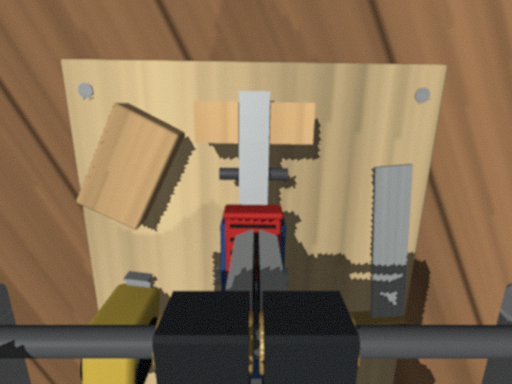

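The lever is still down, with the pad at about 66 mm and level, and the jaw has come back about 100 mm. The stop pin, at (253,174), is just ahead of the lever's tail at (253,208).

>>> carry_out:
  translation:
    - [4, 0, 0]
    - [8, 0, 0]
    - [12, 0, 0]
    - [16, 0, 0]
    - [20, 0, 0]
    - [24, 0, 0]
  turn: [0, 0, 0, 0, 0, 0]

```text
time: 6.18
position: [657.0, 197.7, 165.1]
eef_rot: [2.658, 1.666, 0.001]
wrist_force: [0.5, -5.0, 5.2]
finger_gap: 0.3
grasp_force: 2.9
```

>>> carry_out:
  translation:
    - [3, 0, 0]
    - [6, 0, 0]
    - [9, 0, 0]
    - [12, 0, 0]
    - [12, 0, 0]
  turn: [0, 0, 0, 0, 0]

```text
time: 6.6
position: [661.5, 209.0, 164.5]
eef_rot: [2.66, 1.668, -0.001]
wrist_force: [-1.2, -2.0, 6.6]
finger_gap: 0.2
grasp_force: 2.7
```

```bash
cat > look.py <<'E'
from h import *
import sys
go([601,88,166],1.1185)
b,d=snapshot("wrist"); P=pts("wrist",d); hsv=cv2.cvtColor(b,cv2.COLOR_BGR2HSV)
cv2.imwrite(sys.argv[1],b)
red=((hsv[...,0]<6)|(hsv[...,0]>174))&(hsv[...,1]>150)&(hsv[...,2]>60)&(d>0)
o=np.array([634.7,156.1]);u=np.array([.437,.8994]);s=(P[...,:2]-o)@u;t=(P[...,:2]-o)@np.array([-.8994,.437])
print("tip s",(get_obs()["position"][:2]-o)@u)
for a in range(0,110,3):
    k=red&(s>=a)&(s<a+3)
    if k.sum()>15: print(a,k.sum(),np.percentile(P[k][:,2],[10,50,90]).round(1))
pin=(abs(t)>11)&(abs(t)<21)&(P[...,2]>42)&(P[...,2]<54)&(s>30)&(s<130)&(hsv[...,2]<110)
print("pin",pin.sum(),np.percentile(s[pin],[5,50,95]) if pin.sum() else "")
E
python3 look.py pics/w3.png
```

```text
pos [661.5 209.  164.5] yaw 1.1201 t 6.6 shift [-135.3   -1.8   -1.3] turn 0.0016 F [-1.2 -2.   6.6]
tip s 59.32428738841125
54 19 [64.5 65.4 66.1]
57 33 [54.5 65.  65.9]
60 41 [ 64.6  65.4 117.4]
63 55 [ 64.6  65.8 117.2]
66 25 [ 65.   66.1 124.6]
69 32 [76.4 77.1 77.4]
72 334 [74.5 77.5 78.4]
75 401 [67.2 72.  76.8]
pin 78 [ 58.76410556  63.97292079 107.84981034]
```

>>> carry_out:
  translation:
    - [2, 0, 0]
    - [4, 0, 0]
    - [6, 0, 0]
    - [6, 0, 0]
  turn: [0, 0, 0, 0]

```text
time: 6.98
position: [663.0, 211.9, 163.3]
eef_rot: [2.657, 1.667, -0.013]
wrist_force: [-5.0, -12.4, 5.7]
finger_gap: 0.5
grasp_force: 8.4
```

```bash
python3 look.py pics/w4.png
```

```text
pos [663.  211.9 163.3] yaw 1.1204 t 6.9833 shift [-138.5   -1.9   -1.4] turn 0.0019 F [ -5.  -12.4   5.7]
tip s 62.47580871990423
57 22 [63.5 64.3 64.9]
60 32 [63.2 64.  64.8]
63 44 [ 63.   64.1 115.8]
66 27 [ 63.2  64.5 115.8]
72 249 [75.3 76.1 76.9]
75 494 [66.1 71.4 75.9]
pin 89 [58.80427269 63.07519067 91.45511449]
```

View pics/w4.png

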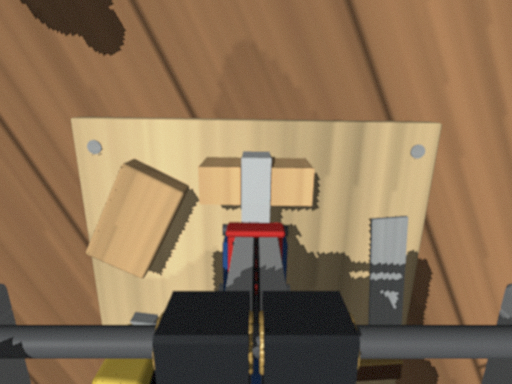

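The jaw is hard against the pin: the push force rose to about 13 N, the tip stalled, the lever is level, and the pin is now hidden under the lever's tail at (256,230). I'll relieve the push slightly and lift straight up.

>>> carry_out:
  translation:
    - [-1, 0, -1]
    - [-3, 0, -4]
    - [-4, 0, -8]
    - [-4, 0, -12]
    - [-4, 0, -17]
    - [-4, 0, -24]
    - [-4, 0, -35]
    - [-4, 0, -50]
  turn: [0, 0, 0, 0, 0, 0, 0, 0]

```text
time: 7.7
position: [659.1, 209.4, 208.2]
eef_rot: [-2.66, -1.665, 0.017]
wrist_force: [0.2, 0.6, 0.6]
finger_gap: 0.3
grasp_force: 0.0
```

>>> carry_out:
  translation:
    - [-5, 0, -30]
    - [-20, 0, -60]
    - [-40, 0, -90]
    - [-60, 0, -100]
    - [-60, 0, -100]
    - [-60, 0, -100]
  turn: [0, 0, 0, 0, 0, 0]

```text
time: 8.2
position: [635.9, 157.3, 314.7]
eef_rot: [2.662, 1.667, 0.003]
wrist_force: [-0.4, -0.4, -0.8]
finger_gap: 0.6
grasp_force: 0.0
```

```bash
python3 look.py pics/w5.png
```

```text
pos [635.9 157.3 314.7] yaw 1.1188 t 8.2 shift [-77.8  -1.3 148.6] turn 0.0003 F [-0.4 -0.4 -0.8]
tip s 1.9129827952382825
12 21 [23.6 58.1 59.2]
18 20 [58.1 60.4 61.4]
21 45 [61.2 63.9 65.3]
24 89 [64.1 65.1 65.9]
27 72 [65.  66.1 66.8]
30 87 [67.1 67.7 68.8]
33 95 [67.3 68.1 69.1]
36 74 [68.2 69.1 70. ]
39 84 [69.6 70.7 71.4]
42 96 [70.2 71.1 72. ]
45 94 [70.9 72.3 73.3]
48 99 [72.4 73.6 74.4]
51 98 [73.1 73.9 75. ]
54 77 [74.1 75.4 76.6]
57 76 [75.3 76.6 77.3]
60 68 [76.1 77.1 90.4]
63 106 [89.6 90.4 91.3]
66 137 [82.4 85.9 89.9]
96 31 [-1.6  4.8 11.9]
99 36 [-1.3  5.7 13.1]
102 35 [-0.   8.6 15.2]
105 38 [-1.4  8.3 15.8]
108 41 [ 0.2  8.4 17. ]
pin 39 [31.12886181 52.51263075 64.46374875]
```

View pics/w5.png

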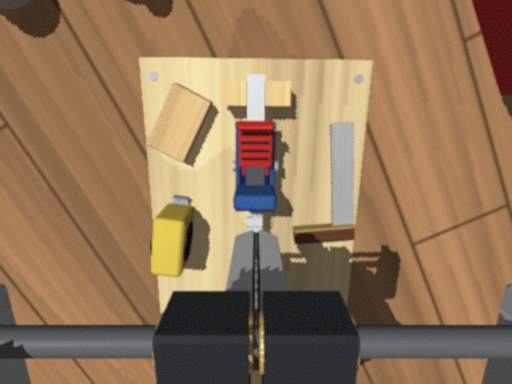

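The lever has sprung up and the jaw is near the pin. I'll check the gap to the stop against the tail saddle.

```bash
cat > chk.py <<'E'
from h import *
b,d=snapshot("wrist"); P=pts("wrist",d); hsv=cv2.cvtColor(b,cv2.COLOR_BGR2HSV)
o=np.array([634.7,156.1]);u=np.array([.437,.8994]);s=(P[...,:2]-o)@u;t=(P[...,:2]-o)@np.array([-.8994,.437]);z=P[...,2]
blue=(hsv[...,0]>100)&(hsv[...,0]<125)&(hsv[...,1]>120)&(d>0)
def pr(n,m): print(n,m.sum(),np.percentile(s[m],[1,3,50,97,99]).round(1),np.median(z[m]).round(1))
pr("upright top",blue&(z>103)&(z<112))
pr("saddle top",(abs(t)>12)&(abs(t)<40)&(z>46)&(z<60)&(s>75)&(s<130)&~blue)
pr("bar end",(abs(t)<8)&(z>46)&(z<62)&(s>75)&(s<150))
red=((hsv[...,0]<6)|(hsv[...,0]>174))&(hsv[...,1]>150)&(hsv[...,2]>60)&(d>0)
pr("lip",red&(z>86)&(z<100)&(abs(t)<18))
pr("cheek",blue&(z>50)&(z<62))
pr("pin",(abs(t)>12)&(abs(t)<23)&(z>40)&(z<54)&(s>55)&(s<76)&~blue)
E
python3 chk.py
```

```text
upright top 592 [-12.7 -12.4  -5.    1.3   1.8] 105.0
saddle top 1137 [ 84.8  84.9  96.6 107.2 108.1] 51.4
bar end 623 [ 75.9  76.9  95.6 112.9 113.8] 51.4
lip 214 [62.5 62.5 65.3 67.  67.8] 90.6
cheek 191 [-79.4 -71.2  12.2  47.4  53.8] 55.3
pin 49 [56.1 57.1 63.5 67.4 67.5] 46.9
```

```bash
python3 - <<'E'
import cv2
b=cv2.imread("pics/w5.png"); cv2.imwrite("pics/c5.png",cv2.resize(b[100:220,205:305],None,fx=5,fy=5,interpolation=cv2.INTER_NEAREST)[:600])
E
```

```text
(no output)
```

View pics/c5.png

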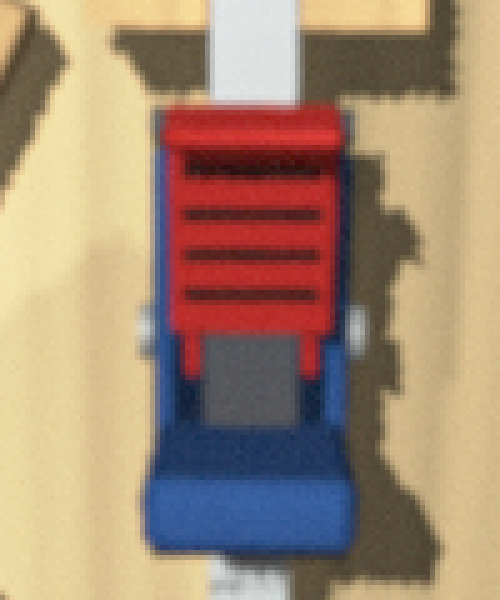

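The crop shows the pin's grey ends at rows 108–145, at both sides of the lever. They meet the blue cheeks with no pale gap, so the jaw is on the pin. The upright's middle is at own y of about 80, which is where it should be at the stop. I'll hand in.

```bash
python3 -c "
from bench import *
print(close_job())"
```

```text
the job is handed in; nothing more can be done
None
```

The clamp is open and the job is handed in: by the last pictures the jaw is hard against the stop pin, the release lever has sprung back up and the arm is clear; the judge gave no result back.

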